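Unlock the spring tester and hold it at the set mark

TASK

Free the spring tester on the bench for a reading: slide its transport-lock knob along the L-shaped slot, sideways from in front of the carriage and then towards the front edge, right to the end of the slot, while the carriage stays home. Then pull the carriage out by its upright handle, against the spring, until its pointer stands level with the blade of the index clip on the scale, and finish holding the handle there, because it springs back if let go. Leave the other things on the bench where they are.

Things in the scene. Friction and masses are not known exactly. Their poses are not given: they have to be found in the camera images.
- tester: Spring tester, screwed down (fixed): dark base plate 12 mm thick, aluminium cover plate (top 28 mm up) on its front part. Origin on the worktop under the carriage's centre line; x to the rear, y to the left seen from the front; spans x -110..88, y -60..114 mm. Offsets (x, y) below are mm in this frame, heights z over the worktop. Index blade aside, nothing fixed rises above z 43.
- slot_corner (a point): Corner of the 20 mm wide L-shaped slot in the cover, at (-50, 77), cover height z 28. From here one leg runs along the tester's -y at x = -50 to y = -6, the other along -x to the slot's end. Coordinates are those of the lock's centre line; it has 2 mm play to each side.
- slot_end (a point): Far end of the slot's second leg, at (-84, 77), z 28: where the lock's axis stands when it is fully parked (against the end, 0 to 2 mm).
- lock: Transport lock, loose steel part, 70 to 140 g, captive in the slot: foot 34 mm wide under the cover, stem 16 mm, round knob 22 mm wide above, z 51..90. Origin on its axis at the foot's underside, z 12. Starts near (-50, 0..8), just in front of the carriage's tongue, and stops the carriage after about 5 mm. Cannot be lifted out; slides easily, stays where left.
- lock_knob (a point): Point on the lock's axis at z 72, middle height of its round knob: where to grasp it.
- carriage: Aluminium carriage on the tester's rail, with a black upright handle on top: 20 mm thick along x, 44 mm wide along y, rounded edges, z 44..93. Axes parallel to the tester's; its origin coincides with the tester's when the carriage is home and travels with it (the handle's centre is 30 mm to +x of this origin).
- grip (a point): Centre of the handle, z 75: where to grasp it; at (30, 0) with the carriage home. Beside the handle the carriage and spring barrel reach up to z 45; the carriage's tongue (24 mm wide, z 31..43) reaches forward to x = -39.
- travel (a joint): Travel of the carriage in m: 0 = home, grows as it is pulled straight along the tester's -x (to the front edge), end stop 0.085. A spring pulls it home with about 4 N at 0 plus 1.1 N per 10 mm.
- pointer (a point): Tip of the carriage's pointer, a dark blade 3 mm thick sticking out to -y over the scale bar; at (20, -35), z 35, with the carriage home; moves with the carriage.
- index: Index clip set somewhere on the scale bar at the tester's right (-y) edge: steel saddle 14 x 21 mm with an upright dark blade 3 mm thick across the scale, top at z 44. Origin under the blade at z 30; axes parallel to the tester's. Fixed; it lies 38 to 68 mm to -x of the pointer's home.
- beaker_100: Bystander, loose: open glass beaker 53 x 53 x 70 mm, left of the tester. Origin under its centre.
- petri_dish: Bystander, loose: flat round covered dish 59 mm wide, 13 mm high, left of the tester. Origin under its centre.
- vial_1: Bystander, loose: small capped vial 26 mm wide, 55 mm high, right of the tester. Origin under its centre.
- dropper_bottle: Bystander, loose: brown bottle with rubber dropper, 36 mm wide, 100 mm high, right of the tester. Origin under its centre.
- slide_box: Bystander, loose: flat carton 32 x 84 x 29 mm, on the right of the bench. Origin under its centre.
- screwdriver: Bystander, loose: screwdriver 145 mm long, 21 mm thick, lying at the front right. Origin under its centre.
- timer: Bystander, loose: flat square timer 62 x 62 x 18 mm, on the right of the bench. Origin under its centre.
Not all that is in view belongs to the job. Leave any red look-alike of the lock alone.

How it is judged (in metres and radians):
On the way:
1. the lock is parked in the end of the slot while the carriage is home (x of lock in the frame of tester between -0.09 and -0.07 m and y of lock in the frame of tester between 0.068 and 0.086 m and z of lock in the frame of tester between 0.006 and 0.018 m and value of joint travel below 0.008 m), for 0.2 s.
At the end, for the whole second after the job is handed in: The lock's axis is in the end of the slot (x -90..-70, y 68..86 mm in the tester's frame, still under the cover); the carriage's pointer is within 4 mm of the index blade along the pull, at rest, and the fingers hold the carriage (more than 3 N) without touching the lock (x of lock in the frame of tester between -0.09 and -0.07 m and y of lock in the frame of tester between 0.068 and 0.086 m and z of lock in the frame of tester between 0.006 and 0.018 m and x of pointer in the frame of index between -0.004 and 0.004 m and contact force between the fingers and carriage above 3 N and contact force between lock and carriage below 0.5 N and contact force between lock and the fingers below 0.5 N and velocity of joint travel between -0.01 and 0.01 m/s); the arm keeps its last pose, push and grip.
It fails at once if one of the other loose things pushed more than 25 mm (distance of any of beaker_100, petri_dish, vial_1, dropper_bottle, slide_box, screwdriver, timer from where it was at the start of the episode above 0.025 m).
It also fails if it takes over 42 s, if anything falls off the work surface, if the arm or the gripper's body presses on something with over 40 N, if the wrist force passes 120 N, or if a joint passes its speed limit or range.

ROBOT

A 7-joint arm with a two-finger parallel gripper is mounted at the origin on a cart in front of the work surface, level with it; the furniture and walls round the work are solid. World frame = base frame: x ahead of the robot, y to its left, z up, the work surface at z = 0. Lengths are in mm, angles in rad, forces in N, time in s.
With the tool pointing down it reaches from about 400 to 925 mm from the base axis. Payload 5.6 kg.
Tool frame: the origin (TCP) lies at the very end of the fingers, on their centre line; the grasp point (between the pads) lies 19 mm behind it; z points along the fingers, y is the direction in which the jaws open and shut (so a half turn about z gives the same grasp; the last joint's range is limited). The gripper opens to 85 mm and grips with 20 to 120 N. Pads are 22 mm wide; open, the fingers measure 114 mm over their backs; the gripper's body (76 mm by 85 mm) begins 54 mm behind the grasp point. The pads swing forward as they close: fully open they stand 13 mm farther back than shut.
Start: joints at [1.149, 0.468, -0.012, 1.603, 0.006, 1.071, -0.056], TCP at [240.334, -603.944, 231.29] pointing down, gripper open.
Joint ranges: [-2.53, 2.53], [-0.31, 2.02], [-1.57, 1.55], [0.28, 2.44], [-1.29, 4.43], [0.15, 1.84], [-2.92, 2.92]. Speed limits (rad/s): [2.57, 2.57, 3.14, 3.14, 3.14, 3.14, 3.14].

INTERFACE

Orientations are given as a unit quaternion [x, y, z, w].
In Python, from bench import bot gives the robot as it stands.
- The arm moves only by the shell command python3 -m creep 'ROWS'. ROWS is JSON, a list of rows, each a list of 7 numbers: the opening, from -1 (shut) to 1 (fully open), then the shift along the tool's x, y, z in mm, then the turn, a rotation vector about the tool's x, y, z in degrees. A call has 1 to 20 rows; each row shifts and turns the pose as measured when the row begins, along the tool's axes as they then stand; what a row does not reach is not made up. A row lasts 1/10 s, in which the tool goes at most 50 mm and 8.59 degrees, less where a joint would pass 70% of its speed; a pose out of reach is approached as far as the arm can. A call is refused whole if a number of a shift passes 50 or a number of a turn 8.59, either way. A call with a gripper value outside its range is refused whole. The fingers move at their own pace and stop on an object; the grip force is fixed at half the most. Time passes only in rows, so rows that do not move let the fingers close. It gives the time, the measured TCP pose, the force and the opening at its end, in the units of the state.
- bot.get_state(): the state, without advancing time (a new reading comes with each control period).
- bot.read_camera(name): name is "scene" or "top" or "wrist"; returns a dict with "color" (400x640x3 uint8, blue, green, red), "camera_matrix" (3x3 intrinsics, pixels), "rvec" (rotation vector, rad) and "tvec" (3), from world to camera coordinates, as OpenCV has them; the wrist camera has in their place "hand_eye" (4x4, takes a point from camera to tool coordinates, whose origin is the TCP and whose axes are the flange's). Camera axes: x right, y down, z forward; pixel columns grow to the right and rows downward; lengths in mm; the calibration is good to about 2 mm. A picture is of the moment at which its call begins: read the wrist's pose just before it. There is no depth.
- bot.job_done(): hands the job in, once; it reports no verdict.
Trained networks look in the newest picture that a camera, given by its name, has taken for a name from the list of things; names that differ only in an ending like _2 or _b are one class to them, and where a whole thing is asked for, a point or a joint stands for the part that bears it (a point fixed in the world has none). Each returns a list of dicts, best first, with "conf" (0 to 1); they miss things now and then, are a little off and sometimes report something else, mostly with a low value. They report only what shows in the picture. A call takes as long as a camera call. They do not tell look-alikes from the thing itself.
- bot.regions_of(camera, thing): "pixels" (400x640 bool, what is visible of it) and "extent" ([left, top, right, bottom] in pixels, round what is visible of it).
The state is a dict: "clock": time; "joint_pos": joint angles; "qd": joint speeds; "joint_efforts": joint torques, N m; "tool_pos": TCP position; "eef_rot": TCP orientation; "wrist_force": force on the tool from outside, world axes, zero at the start; "ft_torque": the same for the moment, N m; "opening": finger opening in mm.
Only numpy, scipy, OpenCV 4.12 (cv2) and the standard library are available. Lean on these libraries where they do the work, as an engineer would, in place of code of your own. Each camera call takes 0.05 s, during which the arm holds its last target.

## Working session

There is one attempt and no reset: what is moved stays moved. The work goes in short steps, Python scripts to look and compute and a shell command to move; the robot and the scene stay as the last step left them, time stands still between calls to the robot, and variables do not carry over. Pictures are saved under pics/ and viewed, and the job is handed in when it is done.

```bash
ls; mkdir -p pics
cat > h.py <<'E'
import numpy as np, cv2
from bench import bot
from scipy.spatial.transform import Rotation as R
def snap(n,f=None):
    d=bot.read_camera(n)
    if f: cv2.imwrite('pics/'+f,d['color'])
    return d
def ray(d,px):
    Rm=cv2.Rodrigues(np.array(d['rvec'],float))[0]; t=np.array(d['tvec'],float).ravel()
    v=Rm.T@np.linalg.inv(d['camera_matrix'])@np.array([px[0],px[1],1.]); return -Rm.T@t, v
def atz(d,px,z):
    c,v=ray(d,px); return c+v*(z-c[2])/v[2]
def proj(d,p):
    return cv2.projectPoints(np.array(p,float).reshape(-1,3),np.array(d['rvec'],float),np.array(d['tvec'],float),np.array(d['camera_matrix'],float),None)[0].reshape(-1,2)
E
python3 - <<'E'
from h import *
s=bot.get_state(); print(s)
for n in ['scene','top']:
    d=snap(n,n+'0.png'); c,v=ray(d,(320,200)); print(n,c,v)
    for th in ['tester','lock','carriage','index','pointer','grip','beaker_100','petri_dish','vial_1','dropper_bottle','slide_box','screwdriver','timer']:
        print(th,[(round(r['conf'],2),[int(x) for x in r['extent']]) for r in bot.regions_of(n,th)][:3])
E
```

```text
pics
{'clock': 0.0, 'joint_pos': array([ 1.14899963,  0.46839562, -0.01157539,  1.60365641,  0.00601252,
        1.0714054 , -0.05629831]), 'qd': array([ 9.95097807e-04,  6.24004942e-04,  1.23501070e-03, -1.40428267e-03,
        1.99003355e-03,  1.42804654e-03, -1.38557800e-05]), 'joint_efforts': array([ 4.79294631e-04, -5.32386982e+01,  2.13631784e-02, -2.51304424e+01,
        1.14229371e-02,  7.71187304e-03, -1.19427378e-05]), 'tool_pos': array([ 240.0747953 , -603.41849674,  230.31278772]), 'eef_rot': array([ 9.82124858e-01,  1.88228384e-01, -2.45486510e-04, -8.81933760e-04]), 'wrist_force': array([-0.6226443 ,  0.96971081, -0.27848861]), 'ft_torque': array([-0.02586894,  0.03099801, -0.04532262]), 'opening': 85.30174012297938}
scene [-33.55161596 419.19523902 869.47949895] [ 0.50997407 -0.37560247 -0.7741596 ]
tester [(0.76, [213, 185, 311, 265]), (0.68, [374, 190, 402, 204])]
lock [(0.76, [253, 274, 270, 302]), (0.68, [326, 226, 335, 254]), (0.58, [333, 209, 351, 235])]
carriage [(0.74, [241, 182, 275, 224])]
index []
pointer [(0.94, [246, 181, 272, 218]), (0.5, [208, 253, 238, 
[... 409 characters left out ...]
   40.35763834 1464.61969752] [ 0.18862154 -0.01327958 -0.98197346]
tester [(0.92, [242, 155, 304, 222])]
lock [(0.6, [298, 235, 311, 244]), (0.55, [316, 224, 327, 237]), (0.54, [234, 236, 245, 245])]
carriage [(0.95, [269, 162, 289, 194])]
index [(0.71, [243, 153, 301, 221])]
pointer [(0.84, [272, 158, 288, 194])]
grip [(0.83, [269, 160, 287, 193])]
beaker_100 [(0.63, [223, 168, 243, 188])]
petri_dish [(0.78, [221, 194, 241, 211])]
vial_1 [(0.64, [313, 187, 321, 195])]
dropper_bottle [(0.59, [271, 162, 289, 192]), (0.58, [311, 163, 324, 177]), (0.45, [394, 208, 423, 223])]
slide_box [(0.75, [395, 210, 426, 221])]
screwdriver [(0.49, [366, 222, 378, 238])]
timer [(0.8, [358, 192, 376, 210])]
```

Run:
```python
import cv2
a=cv2.imread('pics/scene0.png');cv2.imwrite('pics/scene0c.png',cv2.resize(a[140:320,180:440],None,fx=3,fy=3,interpolation=cv2.INTER_CUBIC))
a=cv2.imread('pics/top0.png');cv2.imwrite('pics/top0c.png',cv2.resize(a[140:260,210:350],None,fx=5,fy=5,interpolation=cv2.INTER_CUBIC))
```

```text
(no output)
```

View pics/scene0c.png

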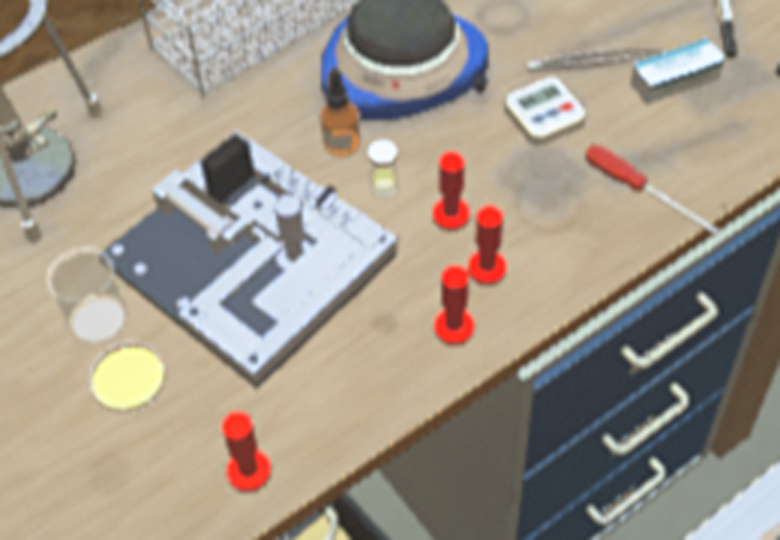

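View pics/top0c.png

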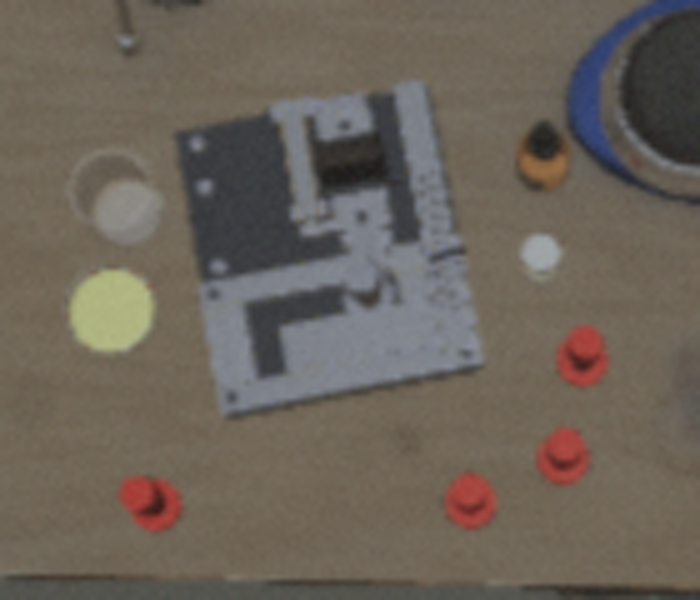

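View pics/scene0.png

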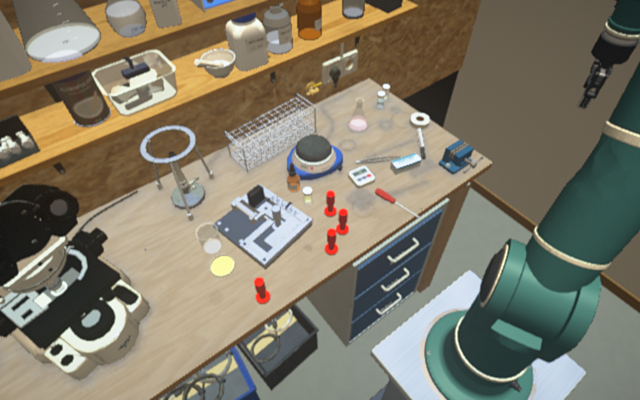

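The lock is the grey knob at scene pixel (276,216). The four red look-alikes are at about (331,203), (343,222), (331,241) and (262,290), and I'll leave them alone. Next I fit the tester pose.

```bash
cat >> h.py <<'E'
def fit(obs,x0):
    # obs: list of (proj function, local xyz, px)
    from scipy.optimize import least_squares
    def w(q,p): c,s=np.cos(q[2]),np.sin(q[2]); return [q[0]+c*p[0]-s*p[1],q[1]+s*p[0]+c*p[1],p[2]]
    f=lambda q: np.concatenate([(pf([w(q,p)])[0]-px) for pf,p,px in obs])
    r=least_squares(f,x0,x_scale=[10,10,.1],loss='soft_l1'); return r.x, f(r.x).reshape(-1,2)
E
python3 - <<'E'
from h import *
t=snap('top');s=snap('scene')
P=lambda d:(lambda p:proj(d,p))
T=lambda x,y:(210+x/5-.4,140+y/5-.4); S=lambda x,y:(180+x/3-.33,140+y/3-.33)
o=[(P(t),(-110,114,28),T(228,413)),(P(t),(-110,-60,28),T(483,365)),(P(t),(88,114,12),T(178,132)),
(P(s),(-110,114,28),S(257,375)),(P(s),(-110,-60,28),S(396,238)),(P(s),(88,114,12),S(103,257)),
(P(t),(30,0,93),T(350,155)),(P(t),(-50,77,28),T(263,315))]
for k,oo in (('both',o),('top',o[:3]+o[6:])):
    q,r=fit(oo,[500,100,0.]); print(k,q,np.round(r,1).tolist())
# lock knob via rays
for d,px in ((t,T(367,280)),(s,S(289,205))): print(atz(d,px,90))
E
```

```text
both [5.75988749e+02 1.45399501e+02 2.16424037e-01] [[-1.1, 0.9], [0.6, 0.2], [-0.5, 0.4], [-0.2, -0.9], [1.4, -0.2], [-1.1, -1.1], [-0.1, -0.3], [-0.0, 0.4]]
top [5.76858813e+02 1.44622318e+02 2.10647766e-01] [[-1.0, 0.5], [0.7, 0.1], [-0.2, -0.1], [0.2, -0.5], [0.1, 0.1]]
[524.46296557 138.23445121  90.        ]
[525.69421737 142.03355931  90.        ]
```

```bash
python3 -m creep '[[1,48,-8,0,0,0,-4.6],[1,48,-8,0,0,0,-4.6],[1,48,-8,0,0,0,-4.6],[1,48,-8,0,0,0,-4.6],[1,48,-8,0,0,0,-4.6],[1,48,-8,0,0,0,-4.6],[1,48,-8,0,0,0,-4.6],[1,48,-8,0,0,0,-4.6],[1,48,-8,0,0,0,-4.6],[1,48,-8,0,0,0,-4.6]]'
python3 - <<'E'
from bench import bot
s=bot.get_state();print(s['joint_pos'],s['eef_rot'],s['wrist_force'])
E
```

```text
clock: 2.5
tool_pos: [534.1, -229.6, 229.4]
eef_rot: [0.827, 0.562, -0.002, 0.003]
wrist_force: [0.6, 0.1, 0.6]
opening: 85.2
[ 0.60468669  0.37973374 -0.32904993  1.7628413   0.14925496  1.02023096
 -0.15680935] [ 0.82684579  0.56241655 -0.00198942  0.00311415] [0.57923502 0.05818795 0.60252061]
```

```bash
python3 -m creep '[[1,48,-4,0,0,0,-4.2],[1,48,-4,0,0,0,-4.2],[1,48,-4,0,0,0,-4.2],[1,48,-4,0,0,0,-4.2],[1,48,-4,0,0,0,-4.2],[1,48,-4,0,0,0,-4.2],[1,48,-4,0,0,0,-4.2],[1,30,-4,0,0,0,-4.2],[1,0,0,0,0,0,0]]'
python3 - <<'E'
from h import *
s=bot.get_state();print(s['joint_pos'])
d=snap('wrist','w0.png'); print(d['hand_eye'],d['camera_matrix']); 
for th in ['tester','lock','carriage','index','pointer','grip']:
        print(th,[(round(r['conf'],2),[int(x) for x in r['extent']]) for r in bot.regions_of('wrist',th)][:3])
print(s['tool_pos'],s['eef_rot'])
E
```

```text
clock: 3.4
tool_pos: [546.8, 154.9, 229.0]
eef_rot: [0.615, 0.789, 0.001, 0.004]
wrist_force: [1.6, -0.6, 0.6]
opening: 85.7
[ 0.12313787  0.40063574 -0.58322455  1.7839136   0.26019497  1.02800487
 -0.31130151]
[[-2.29067758e-04 -9.45760884e-01 -3.24863507e-01  8.37314312e+01]
 [ 9.99999946e-01 -2.92566693e-04  1.46616619e-04 -7.18894683e-01]
 [-2.33708505e-04 -3.24863456e-01  9.45760900e-01 -1.42680863e+02]
 [ 0.00000000e+00  0.00000000e+00  0.00000000e+00  1.00000000e+00]] [[307.06029799   0.         320.57706967]
 [  0.         307.06029799 199.32106882]
 [  0.           0.           1.        ]]
tester [(0.96, [245, 76, 428, 232]), (0.65, [338, 253, 370, 313])]
lock [(0.85, [171, 234, 217, 281]), (0.81, [159, 0, 221, 35]), (0.67, [147, 186, 200, 229])]
carriage [(0.67, [310, 146, 409, 221])]
index [(0.59, [305, 213, 318, 233])]
pointer [(0.78, [312, 149, 411, 221])]
grip [(0.91, [310, 149, 408, 221])]
[546.76147219 154.9455735  228.96889431] [0.61459119 0.78883677 0.00089005 0.00366401]
```

View pics/w0.png

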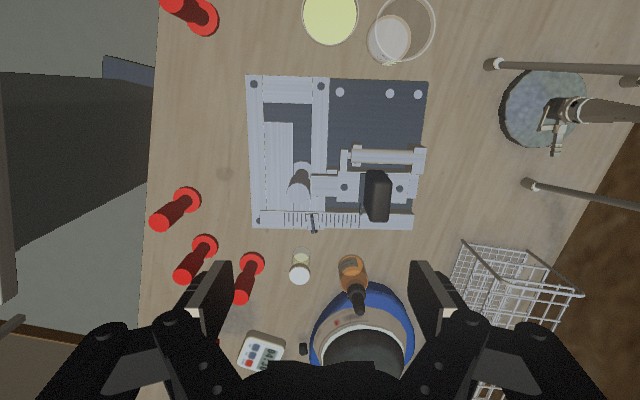

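Run:
```python
import cv2
a=cv2.imread('pics/w0.png');cv2.imwrite('pics/w0c.png',cv2.resize(a[65:240,240:435],None,fx=4,fy=4,interpolation=cv2.INTER_LANCZOS4)[:600+100])
b=cv2.imread('pics/w0c.png');print(b.shape);cv2.imwrite('pics/w0c1.png',b[:350]);cv2.imwrite('pics/w0c2.png',b[250:])
```

```text
(700, 780, 3)
```

View pics/w0c1.png

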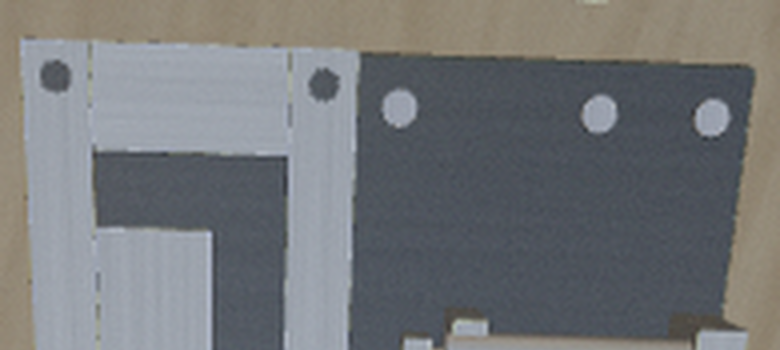

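View pics/w0c2.png

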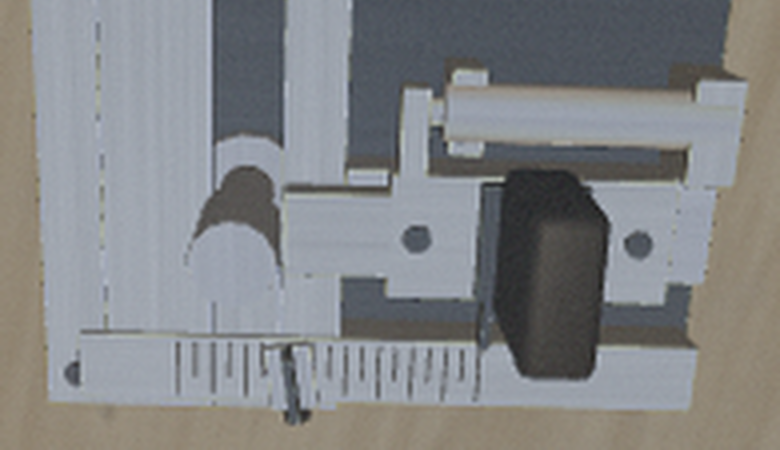

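```bash
cat >> h.py <<'E'
def wristcam(pos,rot,K,he):
    Rw=R.from_quat(rot).as_matrix(); he=np.array(he)
    def pf(p):
        p=np.array(p,float).reshape(-1,3); q=(p-pos)@Rw
        c=(q-he[:3,3])@he[:3,:3]; return (c[:,:2]/c[:,2:])*K[0,0]+np.array([K[0,2],K[1,2]])
    def at(px,z):
        v=np.array([(px[0]-K[0,2])/K[0,0],(px[1]-K[1,2])/K[0,0],1.]); o=Rw@he[:3,3]+pos; w=Rw@(he[:3,:3]@v); return o+w*(z-o[2])/w[2]
    return pf,at
def loc(q,p):
    c,s=np.cos(q[2]),np.sin(q[2]); d=np.array(p)[:2]-q[:2]; return np.array([c*d[0]+s*d[1],-s*d[0]+c*d[1]])
def wld(q,p):
    c,s=np.cos(q[2]),np.sin(q[2]); return np.array([q[0]+c*p[0]-s*p[1],q[1]+s*p[0]+c*p[1]])
E
python3 - <<'E'
from h import *
K=np.array([[307.06,0,320.577],[0,307.06,199.321],[0,0,1]])
he=[[-2.29e-4,-.94576,-.32486,83.731],[1,-2.93e-4,1.47e-4,-.7189],[-2.337e-4,-.324863,.94576,-142.681],[0,0,0,1]]
pf,at=wristcam(np.array([546.7615,154.9456,228.969]),[0.61459119,0.78883677,0.00089005,0.00366401],K,he)
C=lambda u,v:np.array([240+(u+.5)/4-.5,65+(v+.5)/4-.5])
o=[((-110,114,28),(22,38)),((-110,-60,28),(50,652)),((88,114,12),(753,66)),((-40,87,28),(287,155)),((-94,87,28),(93,151)),((-60,67,28),(212,230)),((-94,67,28),(96,228)),((30,0,93),(572,550))]
q,r=fit([(pf,p,C(*c)) for p,c in o],[576,145,.21]); print(q,np.degrees(q[2]),np.round(r,1).tolist())
k=at(C(232,520),90); print('knob top', k,loc(q,k))
for nm,c,z in (('index blade top',(294,665),44),('idx blade near',(287,600),44),('idx base',(300,605),32),('pointer tip',(487,595),35)):print(nm,loc(q,at(C(*c),z)))
E
```

```text
[5.78659717e+02 1.47375377e+02 2.18573951e-01] 12.523364893659535 [[-0.1, 0.2], [0.4, 0.2], [2.0, -0.4], [0.8, 0.2], [-1.4, -0.3], [0.8, 0.2], [-1.5, -0.2], [-0.9, 0.3]]
knob top [527.60083238 140.99961412  90.        ] [-51.2265802    4.84742403]
index blade top [-35.84062639 -54.72398044]
idx blade near [-38.26502432 -34.27963057]
idx base [-34.53837875 -40.65957896]
pointer tip [ 20.52425169 -34.82631144]
```

```bash
python3 -m creep '[[0.2,-9,-22,0,0,0,1.6],[0.2,0,0,40,0,0,0],[0.2,0,0,40,0,0,0],[0.2,0,0,20,0,0,0],[0.2,0,0,0,0,0,0]]'
python3 - <<'E'
from h import *
s=bot.get_state();d=snap('wrist','w1.png');print(s['tool_pos'],s['eef_rot'])
q=[578.66,147.375,.21857]; print(loc(q,s['tool_pos']),np.degrees(2*np.arctan2(s['eef_rot'][1],s['eef_rot'][0])))
E
```

```text
clock: 4.25
tool_pos: [534.0, 125.9, 127.3]
eef_rot: [0.636, 0.772, 0.001, 0.007]
wrist_force: [0.5, -0.2, 0.7]
opening: 51.1
[533.99075155 125.89745169 127.3165181 ] [0.6358687  0.77176038 0.00109566 0.00746411]
[-48.26356077 -11.28075977] 101.028424654191
```

View pics/w1.png

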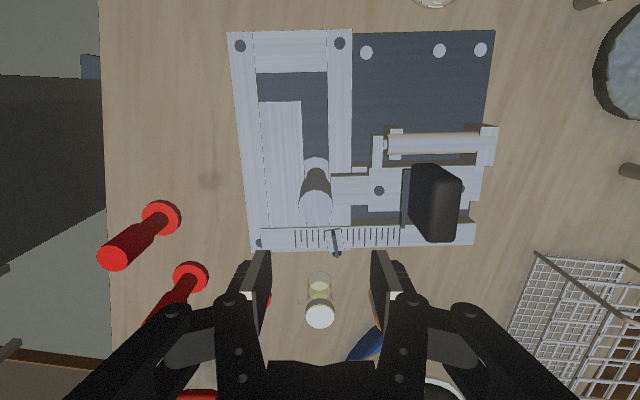

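```bash
cat >> h.py <<'E'
Q=np.array([578.66,147.375,.21857])
def goal(s,lx,ly,z,q=Q,yawoff=90):
    "shift (tool mm) and rotvec (deg) to local target, tool x along tester +y"
    Rw=R.from_quat(s['eef_rot']); w=wld(q,(lx,ly)); d=np.array([w[0],w[1],z])-s['tool_pos']
    th=q[2]+np.pi/2; G=R.from_quat([np.cos(th/2),np.sin(th/2),0,0])
    return np.round(Rw.inv().apply(d),1), np.round(np.degrees((Rw.inv()*G).as_rotvec()),2)
E
python3 - <<'E'
from h import *
s=bot.get_state();d=snap('wrist'); pf,at=wristcam(s['tool_pos'],s['eef_rot'],d['camera_matrix'],d['hand_eye'])
print(s['tool_pos'],s['qd'].round(3))
for px in ((315,203),): k=at(px,90);print(k,loc(Q,k))
o=[((-110,114,28),(228,33)),((-110,-60,28),(250,252)),((88,114,12),(494,31)),((-40,87,28),(327,73)),((-94,87,28),(257,73)),((-60,67,28),(302,101)),((-94,67,28),(259,102))]
q,r=fit([(pf,p,c) for p,c in o],Q); print(q,np.round(r,1).tolist())
a=d['color'];cv2.imwrite('pics/w1c.png',cv2.resize(a[140:270,230:430],None,fx=4,fy=4,interpolation=cv2.INTER_CUBIC))
print(goal(s,-51,5,128),goal(s,-51,5,128,q))
E
```

```text
[534.7272207  126.12642098 128.56048256] [ 0.002 -0.033 -0.018 -0.031 -0.008  0.009  0.007]
[527.54302161 143.77524692  90.        ] [-50.68137819   7.56978248]
[5.79346846e+02 1.46404271e+02 2.09638483e-01] [[-0.2, -0.8], [1.0, 0.2], [3.0, 0.5], [1.2, -0.9], [-2.8, 0.5], [-0.2, 0.4], [-2.5, 0.2]]
(array([16.1, -3.9,  0.3]), array([ 0.73,  0.59, -1.5 ])) (array([15.5, -3.4,  0.4]), array([ 0.74,  0.59, -0.99]))
```

View pics/w1c.png

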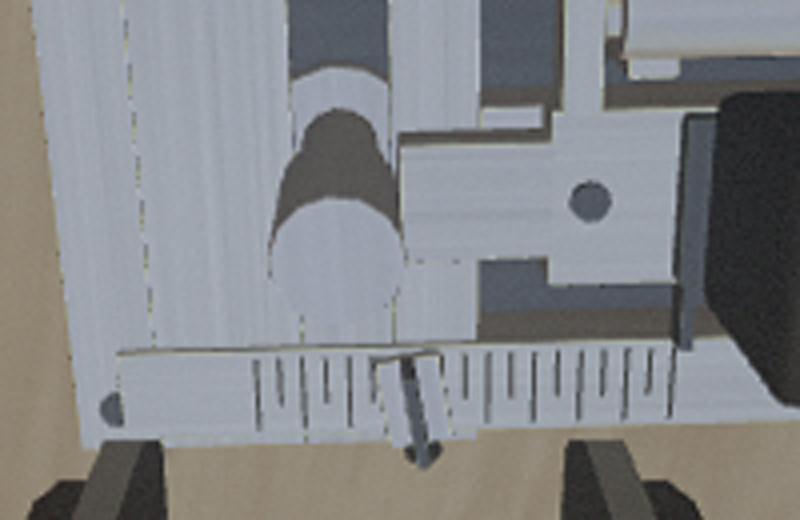

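```bash
python3 -m creep '[[0.2,17,-4,0,0.7,0.6,-1.3],[0.2,0,0,0,0,0,0],[0.2,0,0,0,0,0,0]]'
python3 - <<'E'
from h import *
s=bot.get_state();print(s['tool_pos'],loc(Q,s['tool_pos']),goal(s,-51,6,53))
E
```

```text
clock: 4.65
tool_pos: [530.3, 145.0, 133.5]
eef_rot: [0.626, 0.78, 0.004, 0.002]
wrist_force: [-0.3, -0.7, -0.2]
opening: 51.4
[530.32574634 145.04037683 133.5259227 ] [-47.69053559   8.2014241 ] (array([-2.3, -4. , 80.5]), array([ 0.5 , -0.1 , -0.09]))
```

```bash
python3 -m creep '[[0.2,-2,-3,30,0.4,0,0],[0.2,0,0,25,0,0,0],[0.2,0,0,0,0,0,0]]'
python3 - <<'E'
from h import *
s=bot.get_state();d=snap('wrist','w2.png');print(s['tool_pos'],loc(Q,s['tool_pos']),goal(s,-51,6,53),s['qd'].round(3))
E
```

```text
clock: 4.95
tool_pos: [531.0, 144.0, 80.9]
eef_rot: [0.626, 0.78, 0.004, 0.003]
wrist_force: [-0.5, 0.3, -0.2]
opening: 51.3
[530.99140773 143.98126812  80.9253067 ] [-47.27036191   7.02317523] (array([-1.1, -4. , 27.9]), array([ 0.56, -0.08, -0.04])) [ 0.008 -0.044 -0.016 -0.025 -0.012  0.025  0.014]
```

View pics/w2.png

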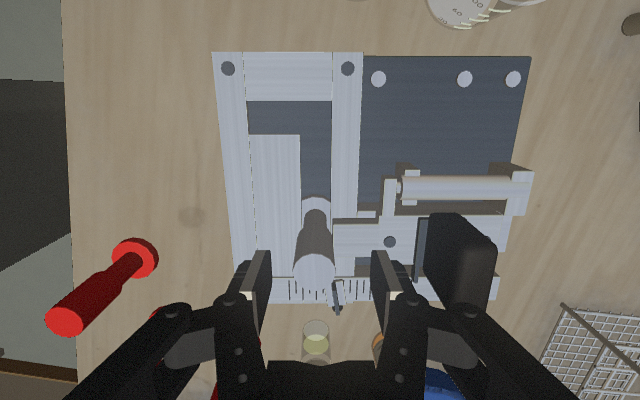

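```bash
python3 -m creep '[[0.2,-1,-4,18,0.5,0,0],[0.2,0,-2,11,0,0,0],[0.2,0,0,0,0,0,0]]'
python3 - <<'E'
from h import *
s=bot.get_state();print(s['tool_pos'],loc(Q,s['tool_pos']),goal(s,-51,6,53),s['qd'].round(3),s['wrist_force'])
E
```

```text
clock: 5.3
tool_pos: [528.4, 142.7, 54.7]
eef_rot: [0.626, 0.78, 0.003, 0.002]
wrist_force: [-0.3, -0.4, -0.1]
opening: 51.6
[528.36128808 142.70744354  54.69727198] [-50.11411543   6.34995584] (array([-0.4, -0.9,  1.7]), array([ 0.45, -0.08, -0.05])) [ 0.004 -0.012 -0.003 -0.01  -0.005  0.009  0.003] [-0.28354586 -0.39665465 -0.12778139]
```

```bash
python3 -m creep '[[-1,0,-1,1,0.4,0,0],[-1,0,0,0,0,0,0],[-1,0,0,0,0,0,0],[-1,0,0,0,0,0,0],[-1,0,0,0,0,0,0],[-1,0,0,0,0,0,0],[-1,0,0,0,0,0,0]]'
python3 - <<'E'
from h import *
s=bot.get_state();d=snap('wrist','w3.png');print(s['tool_pos'],loc(Q,s['tool_pos']),goal(s,-51,77,53),s['qd'].round(3),s['wrist_force'])
E
```

```text
clock: 6.0
tool_pos: [528.2, 142.7, 55.1]
eef_rot: [0.626, 0.78, 0.001, 0.0]
wrist_force: [-0.2, 0.2, -0.8]
opening: 20.6
[528.17218745 142.74094677  55.05728618] [-50.29145244   6.42366539] (array([70.6, -0.8,  2.2]), array([ 0.14, -0.08, -0.05])) [-0.001 -0.    -0.     0.001 -0.    -0.    -0.001] [-0.23118092  0.17738606 -0.84746837]
```

View pics/w3.png

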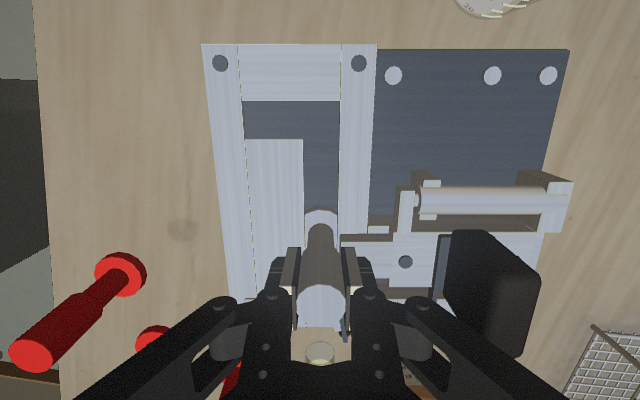

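```bash
python3 -m creep '[[-1,10,0,0,0,0,0],[-1,15,0,0,0,0,0],[-1,15,0,0,0,0,0],[-1,15,0,0,0,0,0]]'
python3 - <<'E'
from h import *
s=bot.get_state();print(s['tool_pos'],loc(Q,s['tool_pos']),goal(s,-50,77,55),s['qd'].round(3),s['wrist_force'])
E
```

```text
clock: 6.45
tool_pos: [515.8, 199.0, 55.0]
eef_rot: [0.627, 0.779, 0.001, 0.0]
wrist_force: [0.3, -0.3, -2.0]
opening: 20.4
[515.75210419 198.9819936   54.97239033] [-50.22107986  64.01974915] (array([13. ,  0.2, -0. ]), array([ 0.13, -0.07, -0.24])) [-0.306  0.029 -0.005 -0.055  0.001  0.027 -0.285] [ 0.25908197 -0.2975542  -2.00806765]
```

Light forces, so the lock is following the gripper.

```bash
python3 -m creep '[[-1,9,0,0,0,0,0],[-1,3,0,0,0,0,0],[-1,0,0,0,0,0,0]]'
python3 - <<'E'
from h import *
s=bot.get_state();d=snap('wrist','w4.png');print(s['tool_pos'],loc(Q,s['tool_pos']),goal(s,-50,77,55),s['qd'].round(3),s['wrist_force'])
E
```

```text
clock: 6.75
tool_pos: [512.0, 214.3, 55.1]
eef_rot: [0.625, 0.781, 0.0, 0.001]
wrist_force: [0.2, -2.6, -1.1]
opening: 20.3
[512.01942392 214.34010357  55.13814841] [-50.53479576  79.82183845] (array([-2.8,  0.5,  0.1]), array([0.11, 0.05, 0.12])) [-0.012  0.     0.006 -0.002  0.006  0.006 -0.002] [ 0.18430435 -2.61523038 -1.13873401]
```

View pics/w4.png

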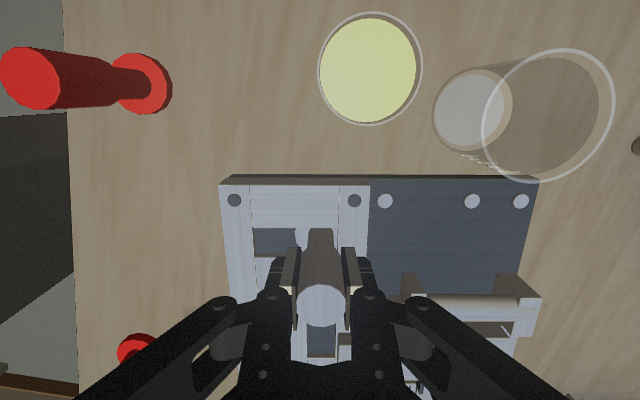

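```bash
python3 -m creep '[[-1,-2,-6,0,0,0,0],[-1,0,-10,0,0,0,0],[-1,0,-10,0,0,0,0],[-1,0,0,0,0,0,0]]'
python3 - <<'E'
from h import *
s=bot.get_state();print(s['tool_pos'],loc(Q,s['tool_pos']),goal(s,-84,77,55),s['qd'].round(3),s['wrist_force'])
E
```

```text
clock: 7.2
tool_pos: [484.0, 205.7, 54.7]
eef_rot: [0.626, 0.78, 0.001, -0.0]
wrist_force: [0.5, -0.7, -0.7]
opening: 20.6
[484.04461297 205.69323653  54.7031607 ] [-79.71897817  77.44657962] (array([-0.4, -4.3, -0.3]), array([ 0.05, -0.07, -0.03])) [ 0.006 -0.002  0.001 -0.015 -0.001 -0.011  0.002] [ 0.4829337  -0.70816026 -0.72840975]
```

```bash
python3 -m creep '[[-1,0,-3,0,0,0,0],[-1,0,-2,0,0,0,0],[-1,0,-2,0,0,0,0],[-1,0,0,0,0,0,0]]'
python3 - <<'E'
from h import *
s=bot.get_state();d=snap('wrist','w5.png');print(s['tool_pos'],loc(Q,s['tool_pos']),goal(s,-84,77,55),s['qd'].round(3),s['wrist_force'])
E
```

```text
clock: 7.6
tool_pos: [479.5, 205.0, 55.9]
eef_rot: [0.626, 0.78, 0.004, 0.001]
wrist_force: [-0.0, 0.2, -1.4]
opening: 20.6
[479.51600355 204.99509086  55.92591779] [-84.2912269   77.74699976] (array([-0.7,  0.3,  0.9]), array([ 0.43, -0.18, -0.05])) [ 0.     0.002  0.002 -0.007 -0.002 -0.    -0.   ] [-0.0121173   0.17553308 -1.40312773]
```

View pics/w5.png

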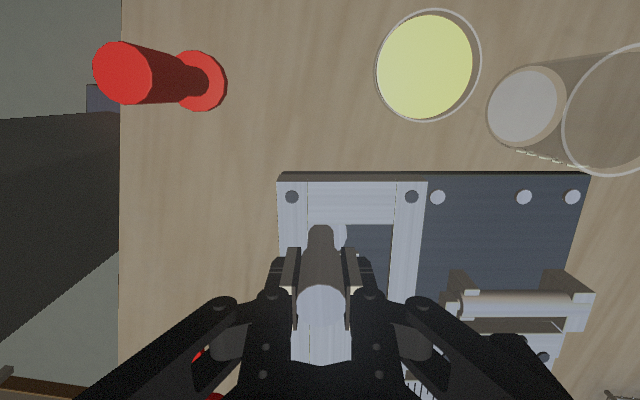

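Not quite at the stop yet, judging by the force. I'll nudge until contact.

```bash
python3 -m creep '[[-1,0,-2,0,0,0,0],[-1,0,-2,0,0,0,0],[-1,0,-1,0,0,0,0]]'
python3 - <<'E'
from h import *
s=bot.get_state();print(s['tool_pos'],loc(Q,s['tool_pos']),s['wrist_force'])
E
```

```text
clock: 7.95
tool_pos: [478.9, 205.2, 57.0]
eef_rot: [0.626, 0.78, 0.008, 0.003]
wrist_force: [2.5, 0.4, -1.5]
opening: 20.4
[478.87861167 205.19913024  56.95448562] [-84.86921163  78.08439288] [ 2.52443373  0.37391323 -1.51013273]
```

```bash
python3 -m creep '[[0.2,0,0,0,0,0,0],[0.2,0,0,0,0,0,0],[0.2,0,0,0,0,0,0],[0.2,0,0,-20,0,0,0],[0.2,0,0,-30,0,0,0],[0.2,0,0,-40,0,0,0],[0.2,0,0,0,0,0,0]]'
python3 - <<'E'
from h import *
s=bot.get_state();d=snap('wrist','w6.png');print(s['tool_pos'],loc(Q,s['tool_pos']),goal(s,20,-15,150),s['wrist_force'])
d=snap('scene')['color'];cv2.imwrite('pics/s6.png',cv2.resize(d[170:280,190:330],None,fx=5,fy=5))
E
```

```text
clock: 8.65
tool_pos: [471.9, 203.7, 147.1]
eef_rot: [0.626, 0.78, 0.002, -0.001]
wrist_force: [0.4, 0.1, 0.5]
opening: 51.3
[471.90408798 203.72194934 147.13310763] [-91.99810393  78.15466924] (array([-93.2, 112. ,  -3. ]), array([ 0.09, -0.19,  0.02])) [0.43241963 0.14856452 0.5348032 ]
```

View pics/w6.png

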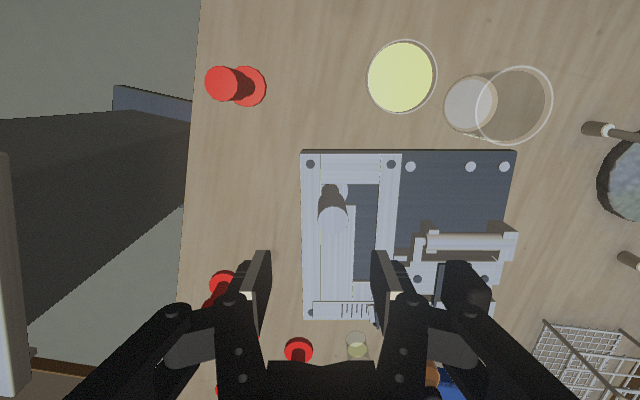

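View pics/s6.png

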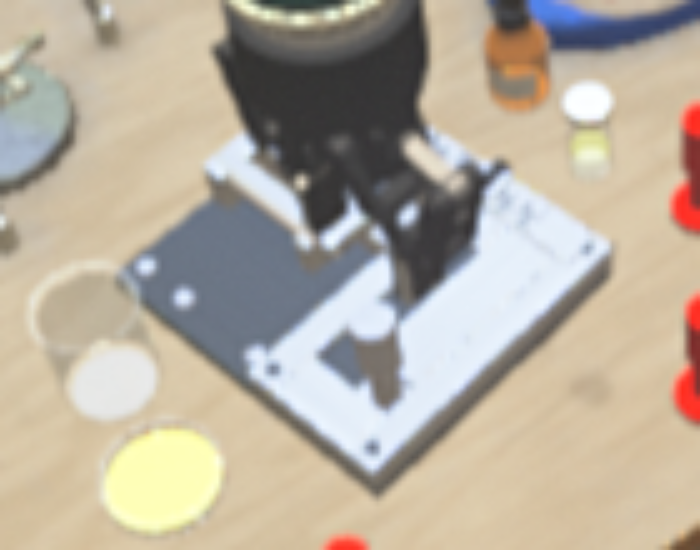

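```bash
python3 -m creep '[[0.2,-30,18,0,0,0,0],[0.2,-40,24,0,0,0,0],[0.2,-40,24,0,0,0,0],[0.2,-28,16,0,0,0,0],[0.2,0,0,0,0,0,0],[0.2,0,0,0,0,0,0]]'
python3 - <<'E'
from h import *
s=bot.get_state();d=snap('wrist','w7.png');print(s['tool_pos'].tolist(),s['eef_rot'].tolist(),loc(Q,s['tool_pos']),s['qd'].round(3))
cv2.imwrite('pics/w7c.png',cv2.resize(d['color'][120:270,230:430],None,fx=4,fy=4,interpolation=cv2.INTER_CUBIC))
E
```

```text
clock: 9.35
tool_pos: [576.6, 80.6, 132.8]
eef_rot: [0.624, 0.782, -0.008, -0.008]
wrist_force: [-0.3, 0.4, -0.2]
opening: 51.3
[576.6436050511992, 80.63620102406222, 132.84322013797603] [0.6237596406169398, 0.7815396469716347, -0.007741902468477998, -0.007730064362435486] [-16.43965379 -64.71376145] [ 0.018  0.032  0.029 -0.009  0.017 -0.001  0.001]
```

View pics/w7.png

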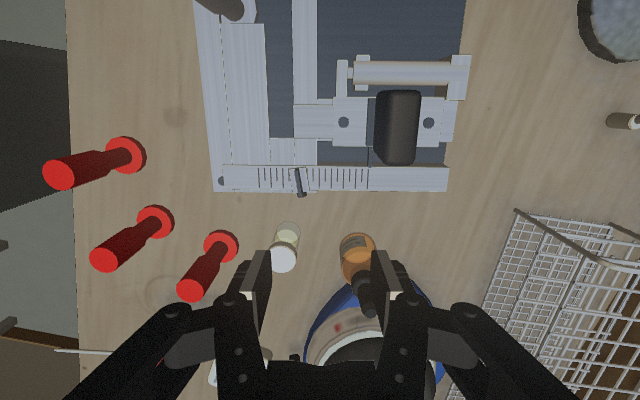

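View pics/w7c.png

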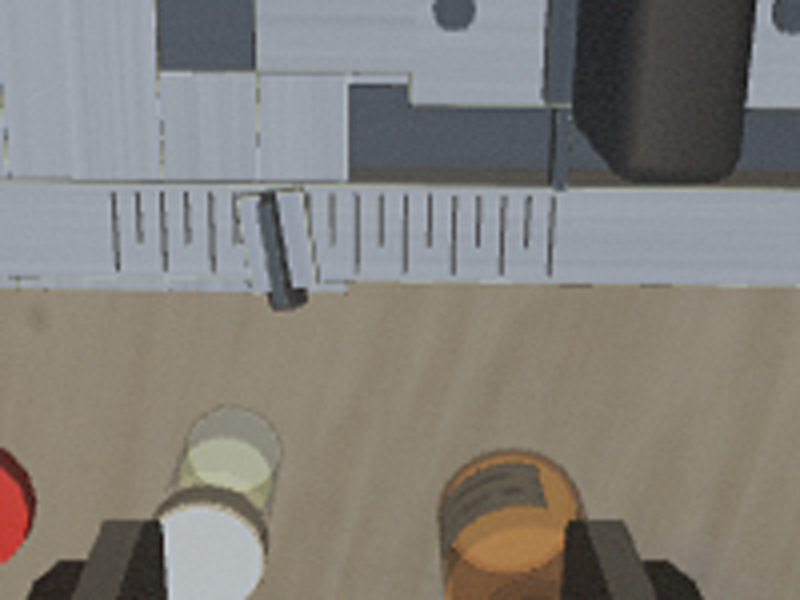

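```bash
cat > m7.py <<'E'
from h import *
K=np.array([[307.06,0,320.577],[0,307.06,199.321],[0,0,1]])
he=[[-2.29e-4,-.94576,-.32486,83.731],[1,-2.93e-4,1.47e-4,-.7189],[-2.337e-4,-.324863,.94576,-142.681],[0,0,0,1]]
pos=np.array([576.6436050511992, 80.63620102406222, 132.84322013797603]);rot=[0.6237596406169398, 0.7815396469716347, -0.007741902468477998, -0.007730064362435486]
pf,at=wristcam(pos,rot,K,he)
C=lambda u,v:np.array([230+(u+.5)/4-.5,120+(v+.5)/4-.5])
iC=lambda p:(np.array(p)-[230,120]+.5)*4-.5
E
python3 - <<'E'
from m7 import *
o=[((-110,-60,28),(214,192)),((-40,87,28),None),((20,-35,35),C(560,187)),((30,0,93),(397,141)),((-39,12,43),(295,105)),((-39,-12,43),(294.5,138))]
o=[x for x in o if x[1] is not None]
q,r=fit([(pf,p,c) for p,c in o],Q); print(q,np.round(r,1).tolist())
def pr(q,p): w=wld(q,p); return iC(pf([w[0],w[1],p[2]])[0]).round(0)
for x in (-40,-35):
  for y in (-35,-56):
    for z in (30,44): print(x,y,z,pr(q,(x,y,z)))
print('ticks',loc(q,at(C(114,230),30)),loc(q,at(C(552,230),30)))
for c,z in (((267,195),32),((287,298),44),((287,298),32)): print(c,z,loc(q,at(C(*c),z)))
print('ptr',loc(q,at(C(560,187),35)))
E
```

```text
[5.79114543e+02 1.46060562e+02 2.04524901e-01] [[-0.5, -0.5], [-0.1, 1.8], [6.8, -8.7], [-0.9, 0.4], [-0.1, 0.8]]
-40 -35 30 [262. 182.]
-40 -35 44 [254. 197.]
-40 -56 30 [263. 280.]
-40 -56 44 [256. 301.]
-35 -35 30 [286. 182.]
-35 -35 44 [280. 198.]
-35 -56 30 [286. 281.]
-35 -56 44 [281. 301.]
ticks [-70.75253225 -45.90391346] [ 19.71018189 -43.68510679]
(267, 195) 32 [-38.74536392 -37.26453789]
(287, 298) 44 [-33.73287584 -55.24767144]
(287, 298) 32 [-34.70752704 -59.13724046]
ptr [ 19.99141248 -33.53843467]
```

Run:
```python
import cv2
a=cv2.imread('pics/w7.png');cv2.imwrite('pics/w7d.png',cv2.resize(a[160:205,275:335],None,fx=13,fy=13,interpolation=cv2.INTER_CUBIC))
a=cv2.imread('pics/w1.png');cv2.imwrite('pics/w1d.png',cv2.resize(a[220:265,310:370],None,fx=13,fy=13,interpolation=cv2.INTER_CUBIC))
```

```text
(no output)
```

View pics/w7d.png

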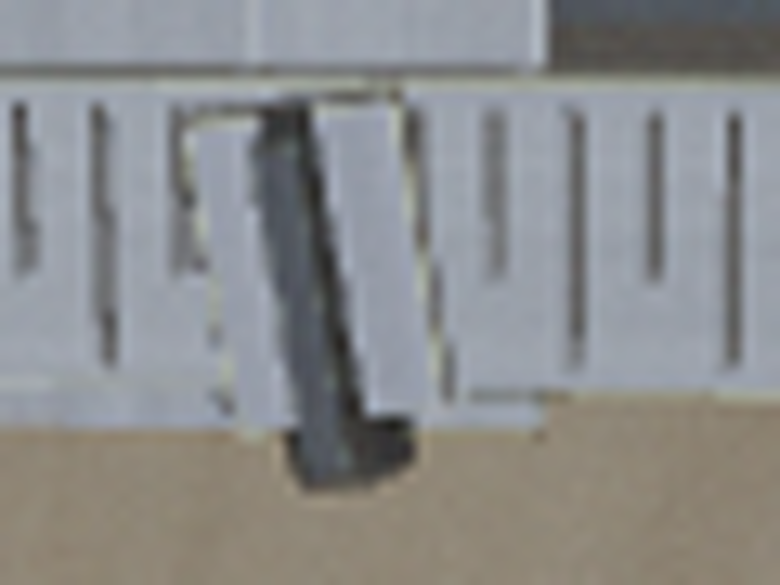

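View pics/w1d.png

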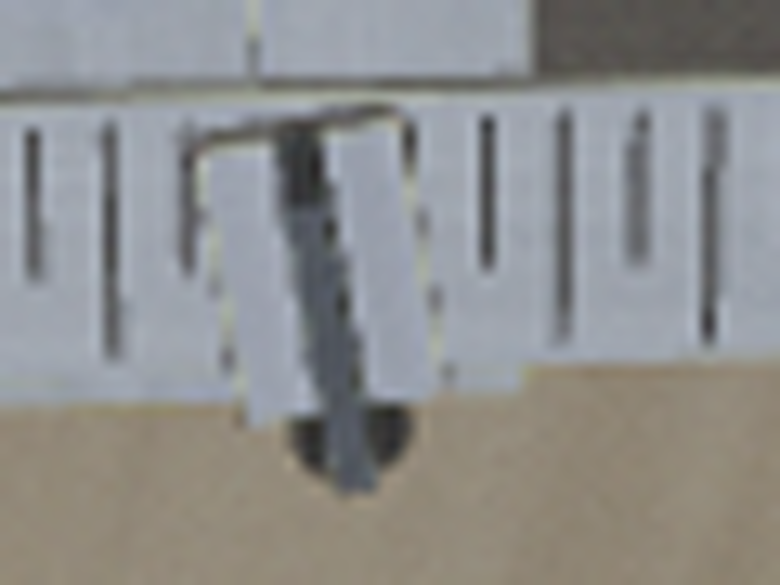

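```bash
python3 - <<'E'
from m7 import *
q=[579.1145,146.0606,.2045]
D=lambda u,v:((u+.5)/13-.5+275,(v+.5)/13-.5+160)
for nm,c,z in (('c',(317,265),33),('tl',(190,122),33),('tr',(402,92),33),('br',(440,412),33),('bl',(240,428),33),('bladeT near',(287,140),44),('bladeT far',(325,480),44),('tick',(733,240),30.2),('tick',(575,235),30.2),('tick',(105,235),30.2)):
  print(nm,loc(q,at(D(*c),z)),loc(Q,at(D(*c),z)))
s=bot.get_state();print(goal(s,30,0,140,q),loc(q,s['tool_pos']),s['tool_pos'])
# handle top mid in z93: silhouette corners in w7
for c in ((376,91),(421,91),(386,165),(413,165)):print(loc(q,at(c,93)))
E
python3 - <<'E'
import cv2
a=cv2.imread('pics/w7.png');cv2.imwrite('pics/w7e.png',cv2.resize(a[80:180,285:460],None,fx=4.5,fy=4.5,interpolation=cv2.INTER_CUBIC))
E
```

```text
c [-36.61971246 -46.64487241] [-37.11367917 -47.50671258]
tl [-44.50735372 -37.62473772] [-44.8736306  -38.37649526]
tr [-31.29298708 -35.40480782] [-31.62933855 -36.34270509]
br [-28.80584273 -56.14389073] [-29.43422965 -57.1147282 ]
bl [-41.58878502 -57.54215204] [-42.23557956 -58.33300104]
bladeT near [-37.39468162 -35.9767721 ] [-37.73847641 -36.82876475]
bladeT far [-35.19804383 -57.24100507] [-35.84123393 -58.12179865]
tick [-10.43185564 -45.11662288] [-10.90691269 -46.34706531]
tick [-20.46205471 -45.03591814] [-20.93498349 -46.1252483 ]
tick [-50.37412227 -45.77141955] [-50.85443848 -46.43982801]
(array([63. , 46.9, -8.2]), array([-1.26, -0.09,  1.1 ])) [-15.87284807 -63.89144645] [576.54732195  80.2770623  132.75317985]
[12.11584361 22.31475803]
[37.11753679 22.78185059]
[ 21.35963847 -19.59501318]
[ 37.53051395 -19.21240397]
```

View pics/w7e.png

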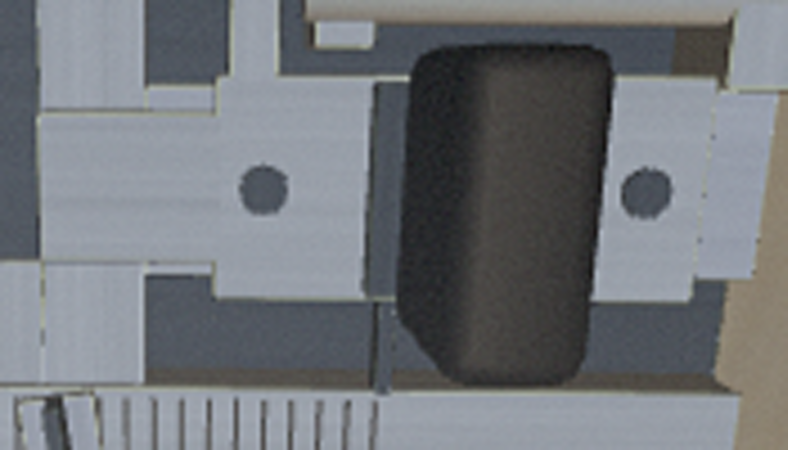

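```bash
python3 -m creep '[[0.2,21,16,-4,-0.6,0,0.4],[0.2,21,16,-4,-0.6,0,0.3],[0.2,18,14,0,0,0,0],[0.2,0,0,0,0,0,0],[0.2,0,0,0,0,0,0]]'
python3 - <<'E'
from h import *
q=np.array([579.0,146.5,.212])
s=bot.get_state();print(s['tool_pos'],loc(q,s['tool_pos']),goal(s,30,0,56,q),goal(s,30,0,56))
snap('wrist','w8.png')
E
```

```text
clock: 9.9
tool_pos: [602.4, 155.5, 136.7]
eef_rot: [0.626, 0.78, -0.003, -0.004]
wrist_force: [0.3, 1.4, 0.1]
opening: 51.3
[602.3644006  155.49986456 136.68566479] [24.73503071  3.8821429 ] (array([-4.1,  6. , 80.6]), array([-0.55, -0.14,  0.4 ])) (array([-3. ,  5.9, 80.6]), array([-0.55, -0.14,  0.03]))
```

View pics/w8.png

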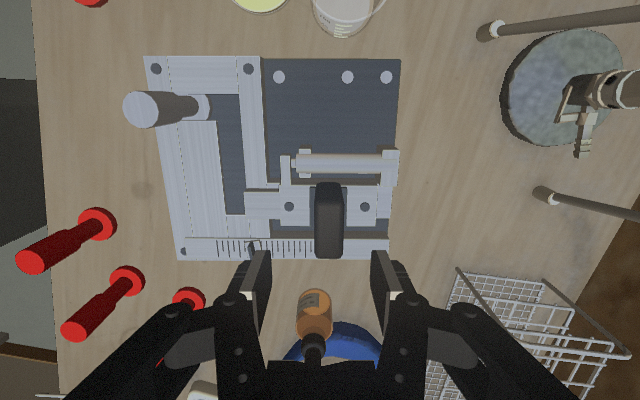

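```bash
python3 -m creep '[[0.2,-4,6,0,-0.5,0,0.2],[0.2,0,0,25,0,0,0],[0.2,0,0,0,0,0,0]]'
python3 - <<'E'
from h import *
q=np.array([579.0,146.5,.212])
s=bot.get_state();print(s['tool_pos'],loc(q,s['tool_pos']),goal(s,30,0,56,q),goal(s,30,0,56))
snap('wrist','w9.png')
E
```

```text
clock: 10.25
tool_pos: [608.8, 150.7, 111.3]
eef_rot: [0.628, 0.779, 0.0, -0.001]
wrist_force: [-1.2, -0.7, -0.9]
opening: 51.2
[608.7979575  150.6660118  111.26823577] [30.00743563 -2.19721013] (array([ 2.1,  0. , 55.3]), array([-0.01, -0.06,  0.11])) (array([ 3.3, -0.1, 55.3]), array([-0.01, -0.06, -0.26]))
```

View pics/w9.png

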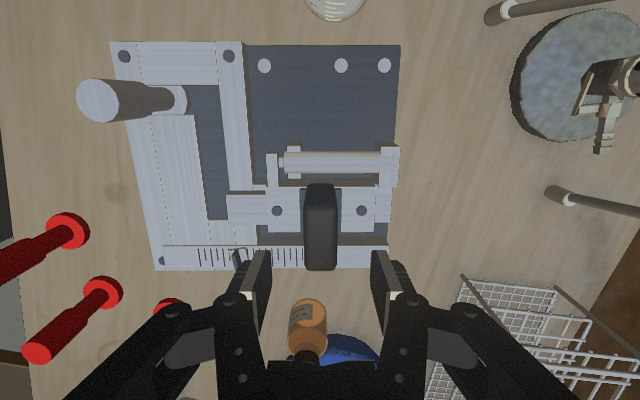

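Well centred (handle at column 320). Descend and grip.

```bash
python3 -m creep '[[0.2,2,0,25,0,0,0],[0.2,0,0,22,0,0,0],[0.2,0,0,6,0,0,0],[0.2,0,0,0,0,0,0]]'
python3 - <<'E'
from h import *
q=np.array([579.0,146.5,.212])
s=bot.get_state();print(s['tool_pos'],loc(q,s['tool_pos']),goal(s,30,0,56,q),s['wrist_force'])
snap('wrist','w10.png')
E
```

```text
clock: 10.7
tool_pos: [614.5, 151.5, 64.4]
eef_rot: [0.629, 0.777, 0.005, 0.004]
wrist_force: [-0.4, -0.1, -0.2]
opening: 51.2
[614.46135521 151.50171879  64.38041743] [35.71988715 -2.57187982] (array([ 2.6, -5.8,  8.3]), array([ 0.67, -0.02, -0.13])) [-0.42481876 -0.13795008 -0.18971481]
```

View pics/w10.png

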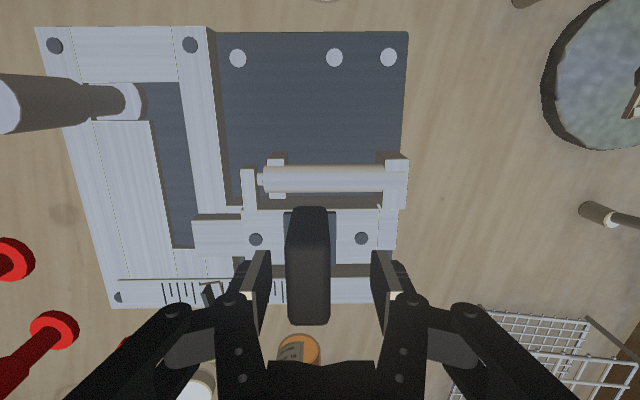

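```bash
python3 -m creep '[[0.2,2,-6,5,0.6,0,0],[0.2,0,0,3,0,0,0],[0.2,0,0,0,0,0,0]]'
python3 - <<'E'
from h import *
q=np.array([579.0,146.5,.212])
s=bot.get_state();print(s['tool_pos'],loc(q,s['tool_pos']),goal(s,30,0,56,q),s['wrist_force'])
E
```

```text
clock: 11.05
tool_pos: [609.8, 152.6, 59.5]
eef_rot: [0.629, 0.777, 0.002, 0.002]
wrist_force: [0.0, 0.3, 0.0]
opening: 51.2
[609.80288937 152.62279732  59.46717286] [31.40160721 -0.49568634] (array([ 0.5, -1.4,  3.5]), array([ 0.33, -0.02, -0.16])) [0.01628599 0.29416995 0.0357184 ]
```

```bash
python3 -m creep '[[0.2,0,-1,3,0.3,0,0],[-1,0,0,0,0,0,0],[-1,0,0,0,0,0,0],[-1,0,0,0,0,0,0],[-1,0,0,0,0,0,0],[-1,0,0,0,0,0,0],[-1,0,0,0,0,0,0]]'
python3 - <<'E'
from h import *
q=np.array([579.0,146.5,.212])
s=bot.get_state();print(s['tool_pos'],loc(q,s['tool_pos']),loc(Q,s['tool_pos']),s['eef_rot'],s['wrist_force'])
snap('wrist','w11.png')
E
```

```text
clock: 11.75
tool_pos: [608.2, 152.4, 57.2]
eef_rot: [0.629, 0.778, -0.0, 0.0]
wrist_force: [-2.0, -1.4, 3.0]
opening: 19.0
[608.1729618  152.43825257  57.20975324] [29.76933932 -0.33313741] [29.90868939 -1.45661934] [ 6.28620985e-01  7.77711708e-01 -3.94798640e-04  2.56664786e-05] [-1.976647   -1.40998022  2.96239839]
```

View pics/w11.png

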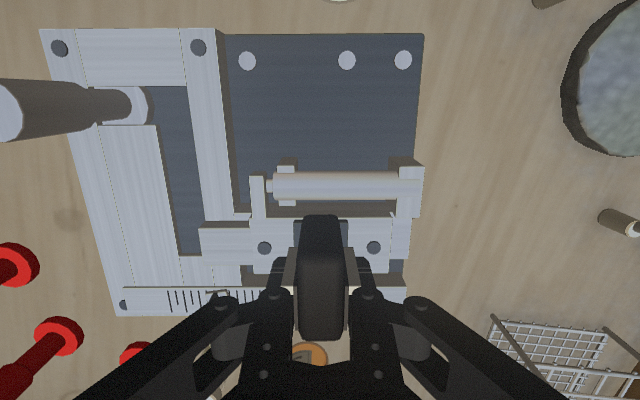

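```bash
python3 -m creep '[[-1,0,-8,0,0,0,0],[-1,0,-10,0,0,0,0],[-1,0,-10,0,0,0,0],[-1,0,-10,0,0,0,0],[-1,0,-6,0,0,0,0],[-1,0,0,0,0,0,0]]'
python3 - <<'E'
from h import *
q=np.array([579.0,146.5,.212])
s=bot.get_state();print(s['tool_pos'],loc(q,s['tool_pos']),s['eef_rot'],s['wrist_force'],s['opening'])
snap('wrist','w12.png')
E
```

```text
clock: 12.4
tool_pos: [572.3, 144.6, 57.4]
eef_rot: [0.629, 0.777, 0.008, 0.004]
wrist_force: [7.4, 2.7, -4.9]
opening: 19.1
[572.2538405  144.56796413  57.38417701] [-7.00165712 -0.46928471] [0.62890521 0.77742922 0.00791309 0.00440762] [ 7.40589289  2.67890118 -4.9023904 ] 19.134878162499923
```

View pics/w12.png

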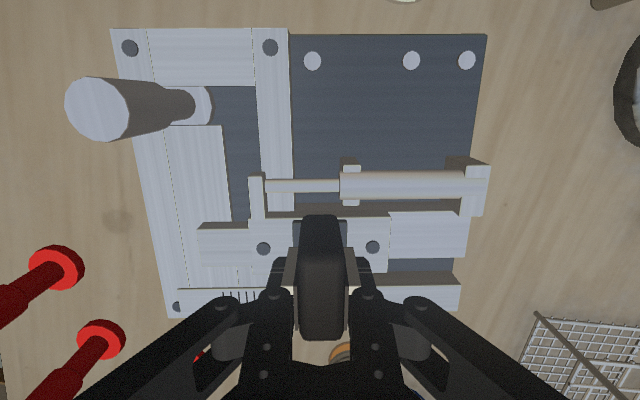

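```bash
python3 -m creep '[[-1,0,-7,0,0.4,0,0],[-1,0,-7,0,0.4,0,0],[-1,0,-5,0,0,0,0],[-1,0,-3,0,0,0,0],[-1,0,0,0,0,0,0],[-1,0,0,0,0,0,0]]'
python3 - <<'E'
from h import *
q=np.array([579.0,146.5,.212])
s=bot.get_state();print(s['tool_pos'].tolist(),loc(q,s['tool_pos']),s['eef_rot'].tolist(),s['wrist_force'],s['opening'])
snap('wrist','w13.png')
d=snap('scene')['color'];cv2.imwrite('pics/s13.png',cv2.resize(d[170:280,190:330],None,fx=5,fy=5,interpolation=cv2.INTER_CUBIC))
d=snap('top')['color'];cv2.imwrite('pics/t13.png',cv2.resize(d[145:235,230:330],None,fx=6,fy=6,interpolation=cv2.INTER_CUBIC))
E
```

```text
clock: 13.05
tool_pos: [560.3, 142.0, 57.4]
eef_rot: [0.629, 0.777, 0.011, 0.004]
wrist_force: [8.9, 2.9, -4.3]
opening: 19.2
[560.2759660315318, 141.99233985493805, 57.36152327521491] [-19.25332279  -0.46691504] [0.6287718207476714, 0.7774959117434252, 0.011221923984794772, 0.004491444978825408] [ 8.94831753  2.89244942 -4.3038237 ] 19.192200357121067
```

View pics/w13.png

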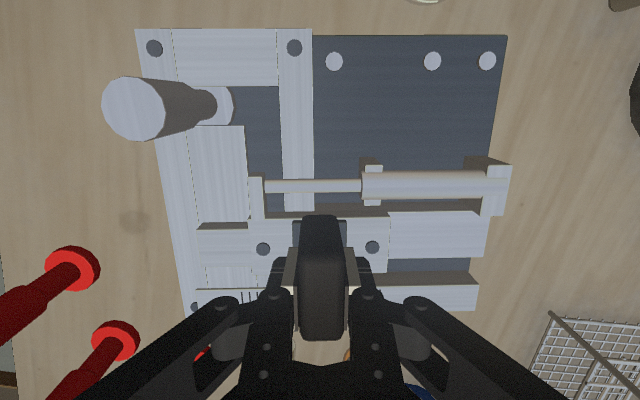

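View pics/s13.png

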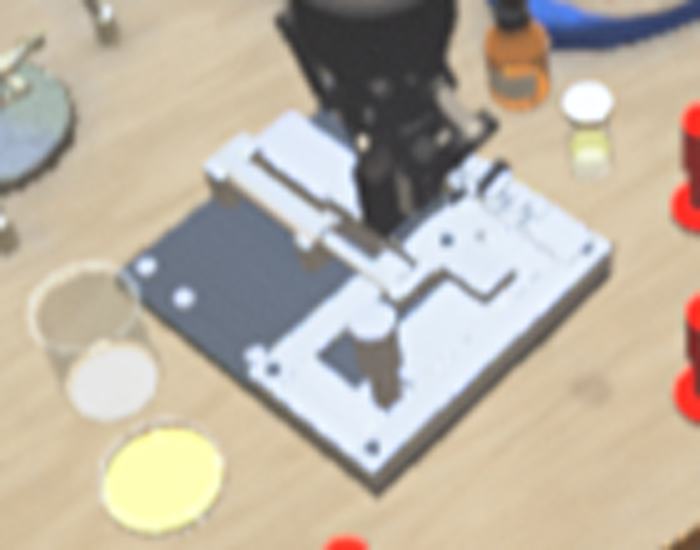

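View pics/t13.png

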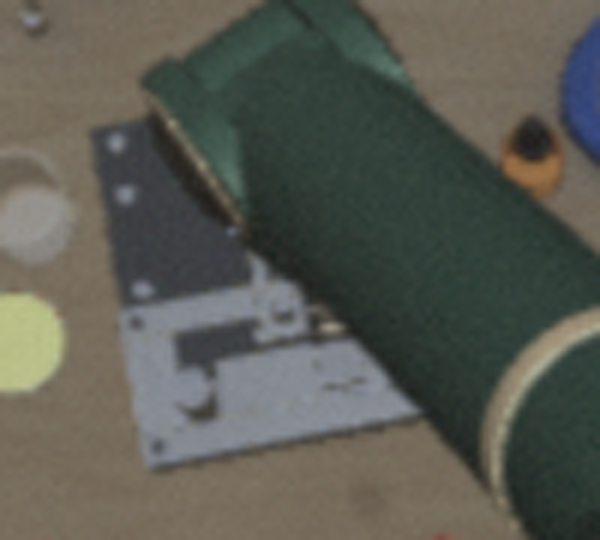

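```bash
python3 -m creep '[[-1,0,-5,0,0.8,0,0],[-1,0,-4,0,0.5,0,0],[-1,0,-3,0,0,0,0],[-1,0,0,0,0,0,0],[-1,0,0,0,0,0,0]]'
python3 - <<'E'
from h import *
q=np.array([579.0,146.5,.212])
s=bot.get_state();d=snap('wrist','w14.png');print(s['tool_pos'].tolist(),loc(q,s['tool_pos']),s['eef_rot'].tolist(),s['wrist_force'],s['opening'])
cv2.imwrite('pics/w14c.png',cv2.resize(d['color'][20:210+110,120:330],None,fx=2,fy=2,interpolation=cv2.INTER_CUBIC))
E
```

```text
clock: 13.7
tool_pos: [558.3, 141.7, 57.3]
eef_rot: [0.628, 0.778, 0.011, 0.002]
wrist_force: [8.7, 1.8, -4.1]
opening: 18.9
[558.3116252394562, 141.67055029724375, 57.330004994167275] [-21.24139552  -0.36817255] [0.628322860241252, 0.7778697431084636, 0.011182457027803816, 0.0019996773356165255] [ 8.67797817  1.82536548 -4.12463994] 18.89485054339779
```

View pics/w14.png

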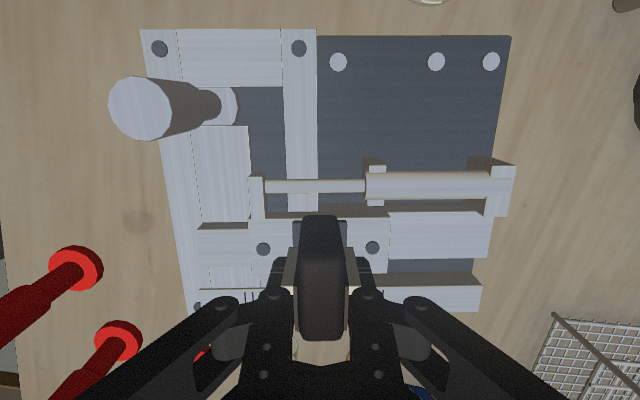

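```bash
python3 -m creep '[[-1,0,-7,0,0.8,0,0],[-1,0,-6,0,0.5,0,0],[-1,0,-4,0,0.3,0,0]]'
python3 - <<'E'
from h import *
q=np.array([579.0,146.5,.212])
for i in range(4):
  s=bot.get_state();d=snap('wrist','w15.png');print(loc(q,s['tool_pos']),s['eef_rot'].round(4),s['wrist_force'].round(1),s['opening'])
E
```

```text
clock: 14.05
tool_pos: [549.6, 139.8, 57.3]
eef_rot: [0.628, 0.778, 0.008, -0.003]
wrist_force: [10.4, 3.1, -10.3]
opening: 19.2
[-30.15804662  -0.35722885] [ 0.6279  0.7782  0.0078 -0.0027] [ 10.4   3.1 -10.3] 19.2334130243724
[-30.34418674  -0.34644366] [ 0.6279  0.7782  0.0077 -0.0028] [ 9.4  3.6 -9.4] 19.141232960042004
[-30.27865672  -0.33363034] [ 0.6279  0.7782  0.0077 -0.0028] [10.1  4.3 -9.2] 19.001054063549212
[-30.21813907  -0.33773498] [ 0.6279  0.7782  0.0077 -0.0028] [10.2  2.5 -9.3] 19.27335112186506
```

Run:
```python
import cv2
a=cv2.imread('pics/w15.png');cv2.imwrite('pics/w15c.png',cv2.resize(a[20:320,130:530],None,fx=2,fy=2,interpolation=cv2.INTER_CUBIC))
```

```text
(no output)
```

View pics/w15c.png

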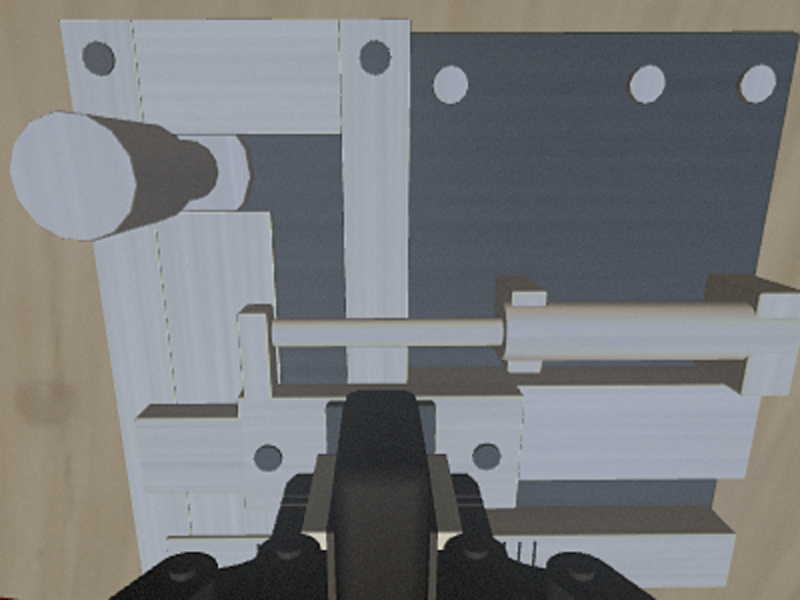

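Run:
```python
import cv2
a=cv2.imread('pics/w11.png');cv2.imwrite('pics/w11c.png',cv2.resize(a[20:320,30:430],None,fx=2,fy=2,interpolation=cv2.INTER_CUBIC))
```

```text
(no output)
```

View pics/w11c.png

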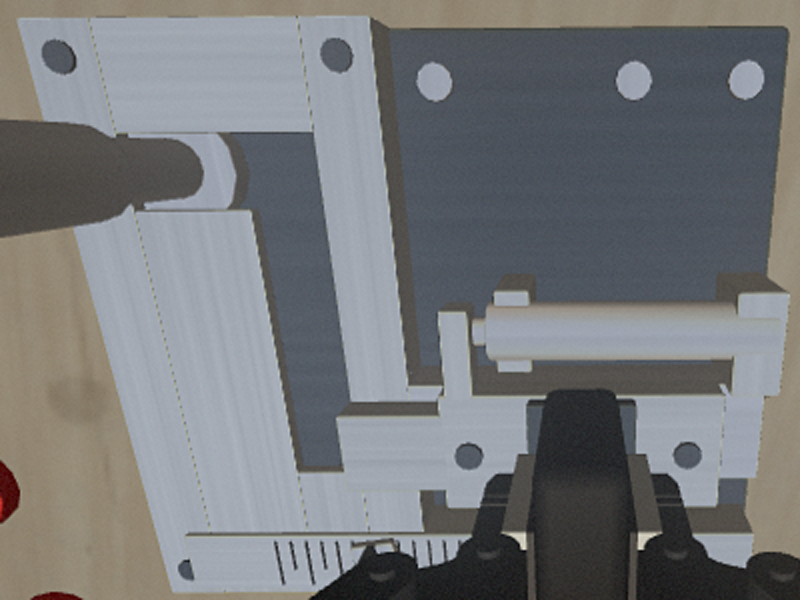

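Run:
```python
from h import *
K=np.array([[307.06,0,320.577],[0,307.06,199.321],[0,0,1]])
he=[[-2.29e-4,-.94576,-.32486,83.731],[1,-2.93e-4,1.47e-4,-.7189],[-2.337e-4,-.324863,.94576,-142.681],[0,0,0,1]]
s=bot.get_state(); print(s['tool_pos'],s['eef_rot'])
A=wristcam(np.array([608.17296,152.43825,57.20975]),[6.28620985e-01,7.77711708e-01,-3.94798640e-04,2.56664786e-05],K,he)[1]
B=wristcam(s['tool_pos'],s['eef_rot'],K,he)[1]
q=np.array([579.0,146.5,.212])
a=lambda u,v:(30+(u+.5)/2-.5,20+(v+.5)/2-.5); b=lambda u,v:(130+(u+.5)/2-.5,20+(v+.5)/2-.5)
for n,p,r,z in (('FL',(18,18),(61,20),28),('h1',(59,56),(98,58),28),('h2',(337,55),(375,57),28),('s1',(434,81),(450,84),13),('s2',(634,80),(647,84),13),('s3',(747,80),(757,84),13),('ic',(253,210),(270,211),28),('oc',(313,132),(343,134),28),('RL',(788,29),(798,33),12),
 ('barrel end',(487,330),(503,332),38),('CARR scr1',(468,456),(268,457),31),('CARR scr2',(687,456),(486,456),31),('CARR brk',(440,312),(240,308),45)):
    x,y=loc(q,A(a(*p),z)),loc(q,B(b(*r),z)); print(n,x.round(1),y.round(1),(y-x).round(1))
print('lock foot/ticks', [loc(q,B(b(u,550),30)).round(1) for u in (505,519,534)])
```

```text
[549.55021094 139.82397664  57.27554288] [ 0.62793041  0.778227    0.00764906 -0.00276211]
FL [-110.9  114.1] [-110.9  114.1] [-0. -0.]
h1 [-103.1  105.6] [-102.9  105.5] [ 0.1 -0.1]
h2 [-32.7 105.7] [-32.4 105.8] [0.3 0.1]
s1 [-12.  101.1] [-11.4 101.1] [0.6 0. ]
s2 [ 43.7 101.3] [ 44.3 101.2] [ 0.5 -0.1]
s3 [ 75.2 101.3] [ 75.4 101.3] [ 0.3 -0. ]
ic [-60.7  67.5] [-61.3  67.5] [-0.7 -0. ]
oc [-41.4  87.5] [-40.9  87.4] [ 0.5 -0.1]
RL [ 85.5 114.1] [ 84.9 114.4] [-0.5  0.3]
barrel end [ 3.1 36.3] [ 2.7 35.7] [-0.4 -0.5]
CARR scr1 [-5.9 -6.1] [-65.6  -5.9] [-59.7   0.2]
CARR scr2 [61.4 -6.1] [ 1.5 -5.8] [-60.    0.3]
CARR brk [-7.7 43.2] [-67.6  44.3] [-59.9   1.1]
lock foot/ticks [array([  9.7, -40.5]), array([ 14.3, -40.5]), array([ 19.2, -40.6])]
```

```bash
python3 -m creep '[[-1,0,-1,0,0.3,0,0]]'
python3 - <<'E'
from h import *
q=np.array([579.0,146.5,.212])
for i in range(4):
  s=bot.get_state();d=snap('wrist','w16.png');print(loc(q,s['tool_pos']),s['eef_rot'].round(4),s['wrist_force'].round(1),s['opening'])
E
```

```text
clock: 14.35
tool_pos: [551.0, 140.1, 57.3]
eef_rot: [0.628, 0.778, 0.008, -0.003]
wrist_force: [9.6, 2.6, -8.3]
opening: 19.3
[-28.6949908   -0.34426717] [ 0.6278  0.7783  0.008  -0.0031] [ 9.6  2.6 -8.3] 19.34758135225905
[-28.37623165  -0.30229506] [ 0.6278  0.7783  0.0082 -0.0031] [10.3  2.7 -9.5] 19.181701539666822
[-28.37449187  -0.32868465] [ 0.6279  0.7783  0.0082 -0.003 ] [11.   2.9 -9.4] 19.145776259838563
[-28.39998692  -0.29361614] [ 0.6278  0.7783  0.0082 -0.003 ] [ 10.1   3.6 -10.3] 19.09340988944676
```

```bash
python3 -m creep '[[-1,0,-1.7,0,0,0,0]]'
python3 - <<'E'
from h import *
q=np.array([579.0,146.5,.212])
for i in range(6):
  s=bot.get_state();d=snap('wrist','w17.png');print(loc(q,s['tool_pos']),s['wrist_force'].round(1),s['opening'],s['clock'])
print(s['tool_pos'].tolist(),s['eef_rot'].tolist())
a=d['color'];cv2.imwrite('pics/w17c.png',cv2.resize(a[20:320,120:520],None,fx=2,fy=2,interpolation=cv2.INTER_CUBIC))
d=snap('scene')['color'];cv2.imwrite('pics/s17.png',cv2.resize(d[180:230,255:320],None,fx=12,fy=12,interpolation=cv2.INTER_CUBIC))
E
```

```text
clock: 14.65
tool_pos: [552.0, 140.4, 57.3]
eef_rot: [0.628, 0.778, 0.01, -0.002]
wrist_force: [10.5, 3.9, -6.2]
opening: 18.8
[-27.69606754  -0.2984104 ] [10.5  3.9 -6.2] 18.826583616054307 14.65
[-27.75018008  -0.29387783] [ 9.1  4.2 -6.6] 19.23848580735565 14.7
[-27.81535724  -0.30385348] [10.7  3.6 -7.8] 19.3189596573238 14.75
[-27.78690558  -0.32476052] [10.3  3.3 -7.1] 19.369078317363652 14.8
[-27.8091567   -0.30277635] [10.8  3.1 -6.9] 19.14956787751973 14.85
[-27.78492138  -0.31742889] [ 9.9  2.9 -7.9] 19.25815431689098 14.9
[551.9039183212333, 140.343298363014, 57.30012440446387] [0.627763650184899, 0.7783340656499756, 0.010267646702994768, -0.0018593510947888662]
```

View pics/w17c.png

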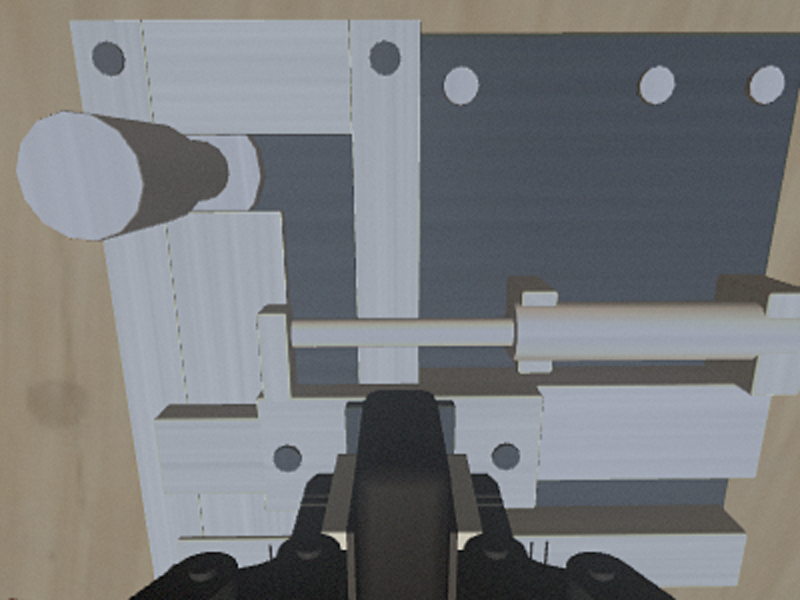

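View pics/s17.png

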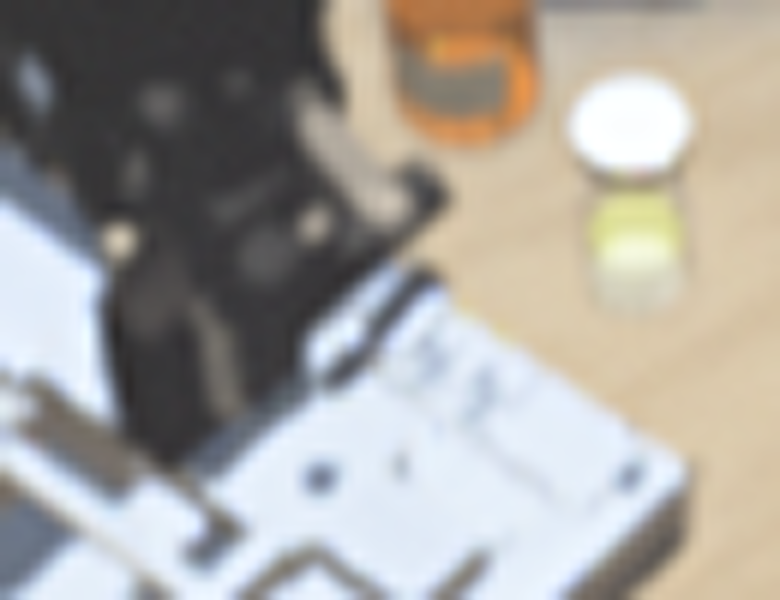

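Run:
```python
from h import *
K=np.array([[307.06,0,320.577],[0,307.06,199.321],[0,0,1]])
he=[[-2.29e-4,-.94576,-.32486,83.731],[1,-2.93e-4,1.47e-4,-.7189],[-2.337e-4,-.324863,.94576,-142.681],[0,0,0,1]]
s=bot.get_state()
B=wristcam(s['tool_pos'],s['eef_rot'],K,he)[1]
q=np.array([579.0,146.5,.212])
b=lambda u,v:(120+(u+.5)/2-.5,20+(v+.5)/2-.5)
for n,p,z in (('FL',(70,21),28),('h1',(108,58),28),('h2',(385,58),28),('s1',(461,86),13),('s2',(657,85),13),('ic',(281,211),28),('oc',(354,134),28),('barrel',(514,332),38),('scr1 (home -5.9)',(287,458),31),('scr2 (home 61.4)',(506,456),31),('brk (home -7.7)',(259,308),45),('lock foot right',(262,170),18),('stem/knob top',(80,175),90),('tick',(271,550),30),('tick',(531,550),30),('tick',(545,550),30)):
    print(n,loc(q,B(b(*p),z)).round(1))
# scene view overlay
d=snap('scene'); im=cv2.resize(d['color'][180:230,255:320],None,fx=12,fy=12,interpolation=cv2.INTER_CUBIC)
def pr(p): w=wld(q,p); return (proj(d,[w[0],w[1],p[2]])[0]-[255,180]+.5)*12-.5
for n,p in (('ptr',(-37.5,-35,36)),('blade near top',(-36.5,-36,44)),('blade far top',(-36.5,-57,44)),('FR corner',(-110,-60,28))): print(n,pr(p).round())
```

```text
FL [-111.1  113.8]
h1 [-102.9  105.5]
h2 [-32.5 105.7]
s1 [-11.3 100.7]
s2 [ 44.2 101.1]
ic [-61.3  67.5]
oc [-40.8  87.4]
barrel [ 2.8 35.7]
scr1 (home -5.9) [-63.3  -6.1]
scr2 (home 61.4) [ 4.  -5.9]
brk (home -7.7) [-65.4  44.3]
lock foot right [-67.8  78.1]
stem/knob top [-84.5  78.5]
tick [-70.6 -39.8]
tick [ 14.3 -40.6]
tick [ 18.9 -40.6]
ptr [365. 343.]
blade near top [362. 315.]
blade far top [428. 258.]
FR corner [690. 467.]
```

Run:
```python
from bench import bot
print(bot.job_done()); s=bot.get_state(); print(s['clock'],s['tool_pos'],s['opening'])
```

```text
the job is handed in; nothing more can be done
None
the job is handed in; nothing more can be done
```

I parked the transport lock at the end of its slot, pulled the carriage out to the index blade and handed the job in at about 15 s with the gripper still holding the handle. There was no verdict on hand-in.

**Lock:** I slid the grey knob sideways and then to the front with the carriage at home, until it stalled against the slot's end. At the last check its axis was at about (-84.5, 78.5) mm.

**Carriage:** Its travel was about 57.5 mm by both arm position and wrist picture, which puts the pointer near x = -37.6. It was steady under about 11 N of pull, with the fingers 19 mm apart on the handle.

**Index:** I put the blade's centre at about x = -36.2. The pointer is then about 1.4 mm past it, within the 4 mm allowed.
- **Disagreement:** the clip looked turned 6–9° in the pictures, although it is described as parallel to the tester. I aimed between the two readings, and the pointer is within tolerance under either.
- **Not confirmed close up:** the gripper hid the pointer tip from the wrist and top cameras at the end. The scene camera showed it roughly in line with the blade. Predicted blade positions in that view were off by about 2–4 pixels, so that was only a rough check.

**Other things on the bench:** I touched nothing else, including the red look-alikes, but did not re-measure the bystanders' positions.

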